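# Load an imaging plate under the reader's light-seal flap

## Task

First push the plate reader's carriage home by its blue tab until it clicks into its spring detent. Then pick up the imaging plate by its black knob, lay it lengthwise on the carriage bed and slide its far edge about 2 cm under the orange flap, square to it and without lifting the flap. Finish while still holding the knob, gently pressing it part way down its spring so that the plate is held flat on the bed: do not let go. Leave the small bottle and the timer where they are.

Things in the scene. Friction and masses are not known exactly. Their poses are not given: they have to be found in the camera images.
- reader: White plate reader fixed on the bench, 325 long (x) x 136 wide (y) x 72 mm high. Origin on the bench at the underside, x points from its open front (robot side) to its housing. The base slab (14 mm high) reaches from x = -170 to +155 mm; the housing (to 72 mm high) fills x = +83 to +153 mm. An aluminium carriage with a black rubber bed runs along x on two rails above the base.
- carriage (a joint): Travel of the carriage along the reader's +x, in m: starts between 0 and 0.02, fully home at its end stop at 0.045. It slides with about 1 N of friction; a sprung ball under it resists with up to about 6 N from 0.032 to 0.0395, then snaps it to the end stop and holds it there.
- push_tab (a point): Point on the front (robot side) face of the blue push tab at the carriage's front end, on its centre line, 10 mm below the tab's top edge. The tab is an upright tongue 40 mm wide (y) and 10 mm thick (x); its front face is clear to push from 30 to 66 mm above the bench. x along the reader's x.
- bed (a point): Centre point of the top of the black rubber bed on the carriage, 45 mm behind the reader's origin at carriage 0 and right above it when home. The bed moves with the carriage, is flat, 168 mm long (x) x 96 mm wide (y), two white lines along its sides; axes as the reader's. Its top is 36 mm above the bench. With the carriage home it reaches from x = -90 to +78 mm in the reader's frame; the back of the tab stands at x = -100 mm there.
- flap_edge (a point): Fixed point on the reader's centre line below the flap's free front edge when it is at rest: 40 mm from the reader's origin along its x, 44 mm above the bench, at the height of the flap's underside, 8 mm above the bed. Axes as the reader's.
- flap (a joint): Thin orange light-seal flap, 104 mm wide, hinged along y at the housing's front 80 mm from the reader's origin, 8 mm above the bed, and lapping the bed by 40 mm towards the robot; its front lip turns up by 4 mm. 0 rad at rest (level, on its stop), grows as its front edge lifts; very light, about 0.3 N at its edge lifts it.
- plate: Imaging plate, white rim with blue face, rigid, 120 long (x) x 80 wide (y) x 4 mm thick, 120 to 190 g in all. Lies flat on the bench at the start, to the right of the tall microscope (450 mm high, its foot ends at about y = 0.41 m; swing the arm clear of it). Origin at the centre of its underside; +x points to its far edge, the one that goes under the flap.
- knob_top (a point): Centre of the top of the plate's black square knob (24 x 24 mm, 30 mm tall, sides along the plate's axes). It stands on the plate's centre line 15 mm behind the plate's centre (75 mm from the far edge), its top 50 mm above the plate's underside when not pressed; below the knob a gap of 11 mm to a steel collar (20 mm across, 5 mm high) and 16 mm to the plate.
- knob (a joint): How far the knob is pressed down towards the plate, in m: 0 sprung out, 0.010 fully in. The spring pushes with 2 N at 0 and 9 N at 0.010. The knob cannot turn or tip on the plate.
- edge_left (a point): The left (+y) corner of the plate's far edge, on its underside.
- edge_right (a point): The right (-y) corner of the plate's far edge, on its underside.
- bottle_100: Small clear bottle with blue cap, 56 mm across, 103 mm high, a bystander between the plate and the carton behind. Origin at the underside.
- timer: White electronic timer, 62 x 68 x 19 mm, a bystander at the front right. Origin at the underside.
Not all that is in view belongs to the job. Leave any red look-alike of the plate alone.

How it is judged:
On the way, in this order (a step that is already met when the one before it is completed fails the run):
1. the carriage is home in its detent, the plate not yet on the bed (value of joint carriage above 0.0425 m and contact force between plate and reader below 0.1 N), for 0.2 s.
2. the plate has been lifted off the bench (height (world z) of plate above 0.03 m), for 0.1 s.
3. the plate's far edge is under the flap (x of each of edge_left, edge_right in the frame of flap_edge above 0.012 m and z of each of edge_left, edge_right in the frame of flap_edge below 0 m), for 0.1 s.
At the end, for the whole second after the job is handed in: Carriage home (within 2.5 mm); both far corners of the plate 12 mm or more under the flap, plate within 12 mm of the bed's centre line, 0.12 rad of square, flat (0.03 rad); flap down (under 0.05 rad); fingers holding the knob, pressed in 1.5 mm or more, plate on bed with 3.5 to 25 N (value of joint carriage above 0.0425 m and x of each of edge_left, edge_right in the frame of flap_edge above 0.012 m and z of each of edge_left, edge_right in the frame of flap_edge below -0.005 m and y of plate in the frame of bed between -0.012 and 0.012 m and angle between the x axis of plate and the x axis of reader, either way round below 0.12 rad and angle between plate's own z axis and vertical below 0.03 rad and value of joint flap below 0.05 rad and value of joint knob above 0.0015 m and contact force between plate and reader between 3.5 and 25 N and contact force between the fingers and plate above 2 N); the arm keeps its last pose, push and grip.
It fails at once if the flap is lifted (more than 0.15 rad, 6 mm at its edge) (value of joint flap above 0.15 rad).
It fails at once if the plate is pressed hard on the bed (over 45 N) (contact force between plate and reader above 45 N).
It fails at once if a bystander is shifted by 3 cm or more (distance of any of bottle_100, timer from where it was at the start of the episode above 0.03 m).
It also fails if it takes over 54 s, if anything falls off the work surface, if the arm or the gripper's body presses on something with over 40 N, if the wrist force passes 120 N, or if a joint passes its speed limit or range.

## Robot

A 7-joint arm with a two-finger parallel gripper is mounted at the origin on a cart in front of the work surface, level with it; the furniture and walls round the work are solid. World frame = base frame: x ahead of the robot, y to its left, z up, the work surface at z = 0. Lengths are in m, angles in rad, forces in N, time in s.
With the tool pointing down it reaches from about 0.4 to 0.9 m from the base axis. Payload 5.6 kg.
Tool frame: the origin (TCP) lies at the very end of the fingers, on their centre line; the grasp point (between the pads) lies 19 mm behind it; z points along the fingers, y is the line along which they close (so a half turn about z gives the same grasp; the last joint's range is limited). The gripper opens to 92 mm and grips with 3 to 60 N. Pads are 20 mm wide; open, the fingers measure 128 mm over their backs; the gripper's body (75 mm by 189 mm) begins 69 mm behind the grasp point.
Start: joints at [-1.32, 0.468, -0.012, 1.603, 0.006, 1.071, -0.056], TCP at [0.188, 0.622, 0.182] pointing down, gripper open.
Joint ranges: [-2.53, 2.53], [-0.31, 2.02], [-1.57, 1.55], [0.28, 2.44], [-1.29, 4.43], [0.15, 1.84], [-2.92, 2.92]. Speed limits (rad/s): [2.57, 2.57, 3.14, 3.14, 3.14, 3.14, 3.14].

## Interface

Orientations are given as a 3x3 rotation matrix whose columns are the frame's x, y, z axes.
In Python, from workcell import r gives the robot as it stands.
- The arm moves only by the shell command python3 -m crank 'ROWS' [OPENING] [FORCE]. ROWS is text: rows parted by semicolons, each of 6 numbers parted by spaces: the shift along the tool's x, y, z in units of 0.03 m (1.0 is 0.03 m), then the turn, a rotation vector about the tool's x, y, z in units of 4 degrees (1.0 is 4 degrees). In form: dx dy dz wx wy wz; .... A call has 1 to 8 rows; each row shifts and turns the commanded pose from where the row before left it, along the tool's axes as they then stand; what a row does not reach is not made up. A row lasts 1/12 s, in which the tool goes at most 41.7 mm and 7.16 degrees, less where a joint would pass 70% of its speed; a pose out of reach is approached as far as the arm can. A call with a number of a shift or a turn outside -1 to 1 is refused whole. A call with a gripper value outside its range is refused whole. OPENING is the gripper's target within -1 to 1 (shut at 1, half-way at 0, fully open at -1), set as the call begins (- or left out, the last holds). The fingers move at their own pace and stop on an object; FORCE is the grip in N (left out, the last holds). Time passes only in rows, so rows that do not move let the fingers close. It gives the time, the measured TCP pose, the force, the opening and the grip force at its end, in the units of the state.
- r.read_state(): the state, without advancing time (a new reading comes with each control period).
- r.capture(name): name is "side" or "top" or "wrist"; returns (picture, depth): 384x512x3 uint8, red, green, blue; 384x512 float32, m along the optical axis (not along the pixel's ray), 0 where there is no reading.
- r.camera_info(name): a dict with "fov_y" (degrees; the focal length in pixels is half the picture's height over the tangent of half this angle, whatever the lens; pixels are square), "cx", "cy" (the principal point, pixels), "position" and "orientation" of the camera in the world. Camera axes: x right, y down, z forward; pixel columns grow to the right and rows downward; lengths in m; the calibration is good to about 2 mm. The wrist camera is an equidistant fisheye: a pixel r from the principal point sees the ray r / f radians off the axis. A picture is of the moment at which its call begins: read the wrist's pose just before it. camera_info takes no time and is no camera call; for the wrist camera it gives the pose at the moment of the call.
- r.job_done(): hands the job in; it is judged then, once.
The state is a dict: "t": time; "joint_positions": joint angles; "dq": joint speeds; "tau": joint torques, N m; "ee_pos": TCP position; "orientation": TCP orientation; "force": force on the tool from outside, world axes, zero at the start; "ft_torque": the same for the moment, N m; "width": opening from 0.0 (shut) to 1.0 (fully open); "finger_force": force on a finger pad.
Only numpy, scipy, OpenCV 4.12 (cv2) and the standard library are available. Lean on these libraries where they do the work, as an engineer would, in place of code of your own. Each camera call takes 0.05 s, during which the arm holds its last target. There are 200 camera calls.

## Working session

There is one attempt and no reset: what is moved stays moved. The work goes in short steps, Python scripts to look and compute and a shell command to move; the robot and the scene stay as the last step left them, time stands still between calls to the robot, and variables do not carry over. Pictures are saved under pics/ and viewed, at most 10 in all, crops included, and the job is handed in when it is done.

```bash
mkdir -p pics; ls; python3 - <<'E'
from workcell import r
import cv2,numpy as np
s=r.read_state();print(s['t'],s['ee_pos'],s['orientation'],s['width'],s['force'])
ims=[]
for n in("side","top"):
    i=r.camera_info(n);print(n,i)
    p,d=r.capture(n);np.savez('/tmp/'+n,p=p,d=d);cv2.imwrite(f'pics/{n}0.png',cv2.resize(p[:,:,::-1],(800,600)))
E
```

```text
pics
0.0 [0.18818571 0.62146922 0.18143008] [[-9.57120111e-01  2.89691172e-01 -3.44297410e-04]
 [ 2.89691314e-01  9.57118448e-01 -1.79411515e-03]
 [-1.90205918e-04 -1.81692366e-03 -9.99998331e-01]] 0.9988065685681478 [-0.10136737 -0.14212087 -0.06053267]
side {'fov_y': 53.16038659652947, 'cx': 252.23728325658732, 'cy': 193.20298067517237, 'position': array([ 1.00633324, -0.71028877,  0.56901185]), 'orientation': array([[ 0.85019014,  0.2505602 , -0.4630295 ],
       [ 0.52615943, -0.43486291,  0.7307876 ],
       [-0.01824807, -0.86493574, -0.50155077]])}
top {'fov_y': 54.035757899269655, 'cx': 256.82694810775837, 'cy': 191.32218865454138, 'position': array([0.38360696, 0.001901  , 1.11735014]), 'orientation': array([[ 0.00731516, -0.98933277,  0.14548941],
       [-0.99972151, -0.00397108,  0.02326217],
       [-0.02243628, -0.14561906, -0.9890863 ]])}
```

View pics/top0.png

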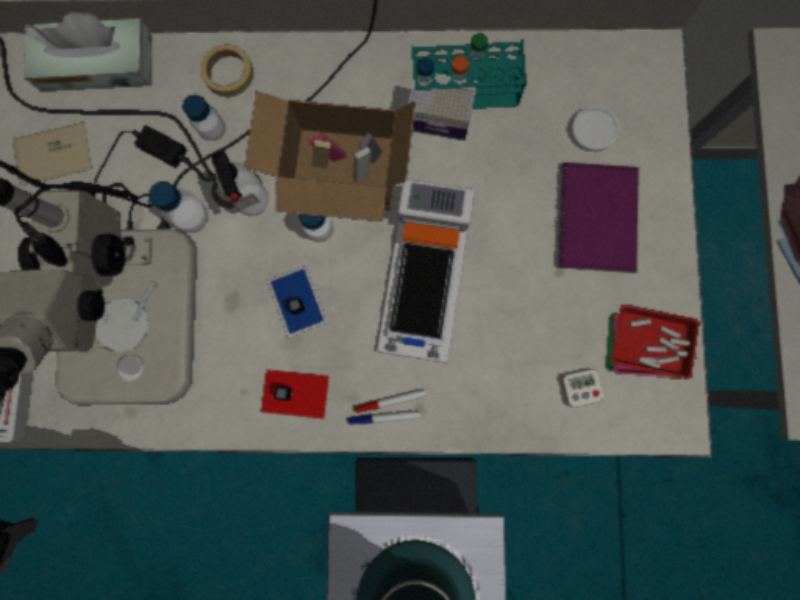

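View pics/side0.png

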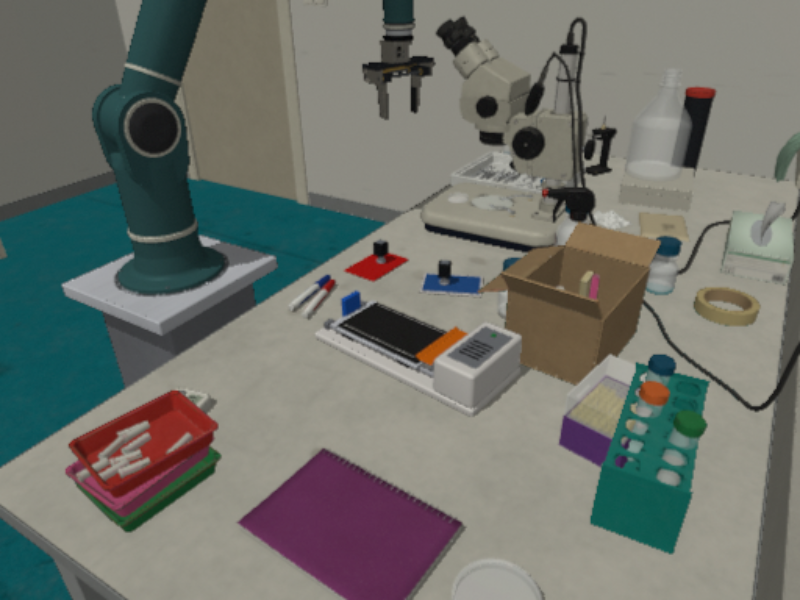

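The top view (800x600 scale) shows the blue plate at about (297,300) and its black knob at (294,305). The bed is at (422,290), the orange flap at (431,235) and the blue tab at (412,342). The red decoy is at (295,393) and the bottle at (315,225). The side view agrees.

```bash
cat > h.py <<'E'
import numpy as np,cv2
from workcell import r
def ray(i,px,name):
    u=np.atleast_2d(px).astype(float)-[i['cx'],i['cy']]
    f=192/np.tan(np.radians(i['fov_y'])/2)
    if name=='wrist':
        q=np.hypot(u[:,0],u[:,1]);th=q/f
        d=np.c_[u/np.maximum(q,1e-9)[:,None]*np.sin(th)[:,None],np.cos(th)]
    else: d=np.c_[u/f,np.ones(len(u))]
    return d@np.array(i['orientation']).T
def onplane(i,px,z,name):
    d=ray(i,px,name);p=np.array(i['position']);return p+d*((z-p[2])/d[:,2])[:,None]
def mask(p,lo,hi):
    return cv2.inRange(cv2.cvtColor(p,cv2.COLOR_RGB2HSV),lo,hi)
BLUE=((100,120,40),(130,255,255));OR=((5,150,80),(20,255,255))
def blobs(m,amin=20):
    c,_=cv2.findContours(m,cv2.RETR_EXTERNAL,cv2.CHAIN_APPROX_NONE)
    return sorted([k for k in c if cv2.contourArea(k)>=amin],key=cv2.contourArea,reverse=True)
def rect(c,i,z,name):
    P=onplane(i,c[:,0,:],z,name)[:,:2];b=cv2.minAreaRect((P*1000).astype(np.float32))
    q=cv2.boxPoints(b)/1000;e=[q[1]-q[0],q[2]-q[1]];e=max(e,key=np.linalg.norm)
    a=np.degrees(np.arctan2(e[1],e[0]));return np.round(np.array(b[0])/1000,4),np.round(b[1],1),round((a+90)%180-90,1)
E
python3 - <<'E'
from h import *
for n in("top","side"):
    i=r.camera_info(n);p=np.load('/tmp/%s.npz'%n)['p']
    print(n)
    for nm,c,zs in(('blue',BLUE,(.004,.066)),('orange',OR,(.044,)),('black',((0,0,0),(180,255,45)),(.036,.05))):
        for k in blobs(mask(p,*c),25)[:7]:
            x,y,w,h=cv2.boundingRect(k)
            print(nm,(x,y,w,h),cv2.contourArea(k),[rect(k,i,z,n) for z in zs])
E
```

```text
top
blue (174, 173, 32, 40) 715.0 [(array([0.5439, 0.23  ]), array([105.8,  65.9]), np.float32(21.9)), (array([0.5349, 0.2173]), array([100. ,  62.3]), np.float32(21.9))]
blue (96, 117, 17, 15) 174.5 [(array([0.7565, 0.5034]), array([45.1, 50.7]), np.float32(-90.0)), (array([0.7357, 0.4754]), array([42.5, 47.9]), np.float32(-90.0))]
blue (118, 61, 14, 14) 122.0 [(array([0.9426, 0.4522]), array([41.7, 40.8]), np.float32(60.2)), (array([0.9115, 0.4272]), array([39.4, 38.6]), np.float32(60.2))]
blue (192, 137, 15, 9) 66.0 [(array([0.7022, 0.2068]), array([44.6, 22.2]), np.float32(82.7)), (array([0.6845, 0.1954]), array([42.2, 21. ]), np.float32(82.7))]
blue (268, 38, 9, 9) 48.0 [(array([ 1.028 , -0.0165]), array([25.6, 26. ]), np.float32(-43.1)), (array([ 0.9921, -0.0155]), array([24.2, 24.5]), np.float32(-43.1))]
blue (223, 266, 15, 5) 43.0 [(array([0.3218, 0.1044]), array([11.4, 40.8]), np.float32(-89.5)), (array([0.3252, 0.0987]), array([10.8, 38.5]), np.float32(-89.5))]
blue (258, 216, 14, 5) 31.5 [(array([0.467 , 0.0047]), array([39.4,  9.7]), np.float32(80.9)), (array([0.4623, 0.0
[... 2503 characters left out ...]
ack (103, 0, 29, 52) 577.0 [(array([-4.2093,  3.8541]), array([ 313. , 7080.4]), np.float32(-42.3)), (array([-4.0723,  3.7342]), array([ 304.8, 6894.5]), np.float32(-42.3))]
black (438, 61, 18, 47) 401.0 [(array([0.7648, 1.6357]), array([  96.6, 1025.9]), np.float32(-84.3)), (array([0.7711, 1.5741]), array([ 94.1, 998.9]), np.float32(-84.3))]
black (351, 12, 29, 131) 385.5 [(array([-0.0294,  2.8946]), array([ 107.7, 4845.5]), np.float32(-73.3)), (array([-2.2000e-03,  2.7999e+00]), array([ 104.9, 4718.2]), np.float32(-73.3))]
black (111, 146, 34, 34) 364.5 [(array([0.0491, 0.0363]), array([ 76.8, 262.2]), np.float32(-25.2)), (array([0.0743, 0.0167]), array([ 74.8, 255.3]), np.float32(-25.2))]
```

```bash
cat > plan.py <<'E'
# usage: plan.py x y z yaw(deg of tool -x axis): remaining shift (units, present tool axes) and turn units
import sys;from h import *
s=r.read_state();R=np.array(s['orientation']);p=np.array(s['ee_pos']);g=np.array([float(a) for a in sys.argv[1:5]])
yaw=np.degrees(np.arctan2(-R[1,0],-R[0,0]))
print('t',round(s['t'],2),'pos',p.round(4),'yaw',yaw.round(2),'zt',R[:,2].round(4),'F',np.round(s['force'],1))
print('units',(R.T@(g[:3]-p)/.03).round(2),'wz',round((yaw-g[3])/4,2))
E
python3 -m crank '-0.6 -0.98 0 0 0 -0.33;-0.6 -0.98 0 0 0 -0.33;-0.6 -0.98 0 0 0 -0.33;-0.6 -0.98 0 0 0 -0.33;-0.6 -0.98 0 0 0 -0.33;-0.6 -0.98 0 0 0 -0.33' 1 20; python3 plan.py 0.34 0.25 0.16 -9
```

```text
t: 0.6
ee_pos: [0.252, 0.4236, 0.182]
orientation: [[-0.988, 0.153, -0.0], [0.153, 0.988, -0.001], [0.0, -0.001, -1.0]]
force: [0.3, 0.5, 0.3]
width: 0.586
finger_force: 0.0
t 0.6 pos [0.252  0.4236 0.182 ] yaw -8.83 zt [-3.e-04 -6.e-04 -1.e+00] F [0.3 0.5 0.3]
units [-3.79 -5.27  0.74] wz 0.04
```

```bash
python3 -m crank '-0.63 -0.88 0.1 0 0 0;-0.63 -0.88 0.1 0 0 0;-0.63 -0.88 0.1 0 0 0;-0.63 -0.88 0.1 0 0 0;-0.63 -0.88 0.1 0 0 0;-0.63 -0.88 0.1 0 0 0' >/dev/null;  python3 -m crank '-0.45 -0.93 0 0 0 0;-0.45 -0.93 0 0 0 0;-0.45 -0.93 0 0 0 0;-0.45 -0.93 0 0 0 0;-0.45 -0.93 0 0 0 0;-0.45 -0.93 0 0 0 0;-0.45 -0.93 0 0 0 0;-0.45 -0.93 0 0 0 0' >/dev/null; python3 plan.py 0.4124 0.0136 0.05 -9; python3 - <<'E'
from h import *
i=r.camera_info('wrist');p,d=r.capture('wrist');np.savez('/tmp/w1',p=p,d=d);cv2.imwrite('pics/w1.png',cv2.resize(p[:,:,::-1],(800,600)));print(i)
E
```

```text
t 1.77 pos [0.4115 0.0127 0.1644] yaw -8.91 zt [ 1.e-04  3.e-04 -1.e+00] F [ 0.2 -0.1  0.6]
units [-0.03  0.03  3.81] wz 0.02
{'fov_y': 65.70646984690485, 'cx': 259.32283982786583, 'cy': 191.09135859139866, 'position': array([0.32785991, 0.02493041, 0.36679773]), 'orientation': array([[ 1.55129956e-01,  9.44174793e-01,  2.90634922e-01],
       [ 9.87894040e-01, -1.48190230e-01, -4.58805142e-02],
       [-2.49969152e-04,  2.94233949e-01, -9.55733394e-01]])}
```

View pics/w1.png

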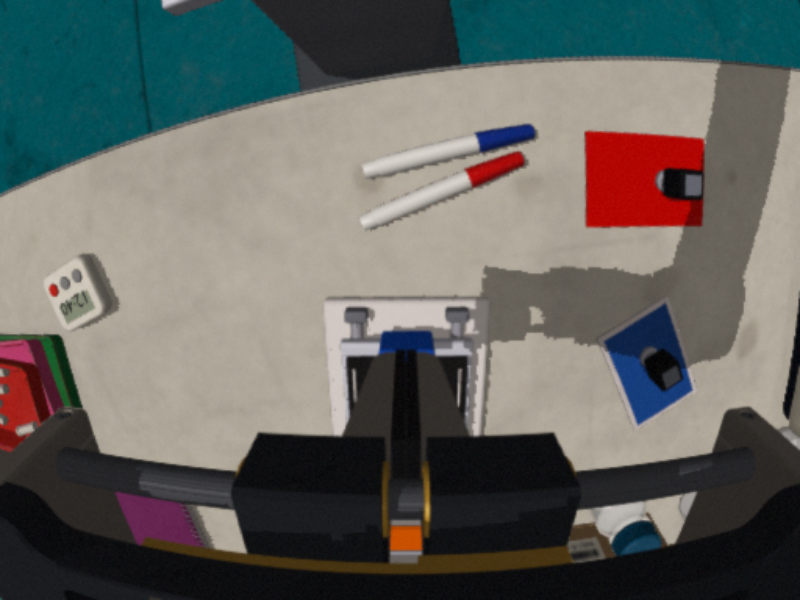

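The wrist view shows the blue tab at (408,343), in line with the closed fingers. The plate is at (648,363), with its knob top at about (666,375).

```bash
python3 - <<'E'
from h import *
i={'fov_y': 65.70646984690485, 'cx': 259.32283982786583, 'cy': 191.09135859139866, 'position': np.array([0.32785991, 0.02493041, 0.36679773]), 'orientation': np.array([[ 1.55129956e-01,  9.44174793e-01,  2.90634922e-01],
       [ 9.87894040e-01, -1.48190230e-01, -4.58805142e-02],
       [-2.49969152e-04,  2.94233949e-01, -9.55733394e-01]])}
p=np.load('/tmp/w1.npz')['p']
for k in blobs(mask(p,*BLUE),60):
    x,y,w,h=cv2.boundingRect(k);print((x,y,w,h),[rect(k,i,z,'wrist') for z in(.004,.066)])
# plate knob: dark (low V) within plate region
roi=np.zeros(p.shape[:2],np.uint8);roi[210:260,400:445]=255
m=mask(p,(0,0,0),(180,255,70))&roi
for k in blobs(m,15):print('knob',cv2.boundingRect(k),k[:,0].mean(0),rect(k,i,.05,'wrist'))
print('knobtop guess',onplane(i,[[666/1.5625,375/1.5625],[426,240]],.05,'wrist'))
cv2.imwrite('pics/kn.png',cv2.resize(p[180:280,375:460,::-1],None,fx=6,fy=6,interpolation=cv2.INTER_NEAREST))
# top view knob
i=r.camera_info('top');p=np.load('/tmp/top.npz')['p']
roi=np.zeros(p.shape[:2],np.uint8);roi[185:205,178:200]=255
for k in blobs(mask(p,(0,0,0),(180,255,70))&roi,8):print('top',cv2.boundingRect(k),rect(k,i,.05,'top'))
E
```

```text
(387, 195, 56, 76) [(array([0.5424, 0.2305]), array([108.2,  68.8]), np.float32(22.1)), (array([0.5057, 0.1953]), array([89.7, 57. ]), np.float32(22.1))]
(243, 212, 35, 18) [(array([0.4786, 0.0021]), array([45.3, 24.4]), np.float32(81.1)), (array([0.4529, 0.006 ]), array([37.6, 20.2]), np.float32(81.1))]
(392, 334, 31, 22) [(array([0.7949, 0.2401]), array([80.8, 54.9]), np.float32(31.3)), (array([0.715 , 0.2033]), array([67. , 45.6]), np.float32(31.3))]
(305, 80, 37, 17) [(array([0.319 , 0.1051]), array([14.6, 45.8]), np.float32(-82.9)), (array([0.3205, 0.0914]), array([12.1, 38. ]), np.float32(-82.9))]
knob (400, 210, 38, 40) [417.42857143 225.30857143] (array([0.5047, 0.2118]), array([76.1, 39.8]), np.float32(38.8))
knobtop guess [[0.52652922 0.21986093 0.05      ]
 [0.52644059 0.21946388 0.05      ]]
top (180, 190, 16, 12) (array([0.5286, 0.226 ]), array([36.7, 36. ]), np.float32(27.3))
```

View pics/kn.png

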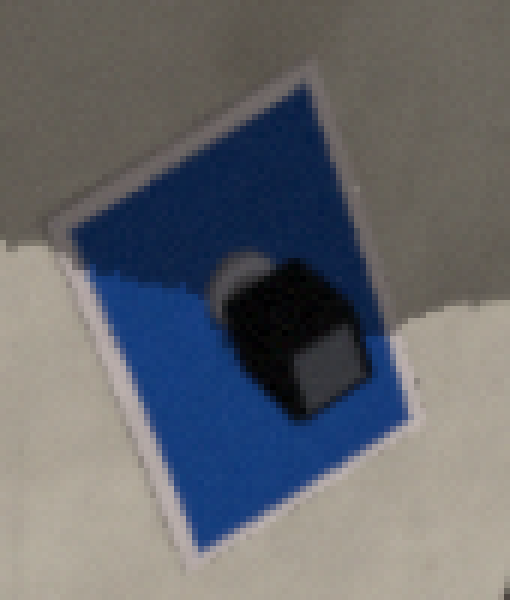

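Both views put the knob at about (0.529, 0.225) with yaw 22.2° and the far edge towards +x. Next I'll lower the fingers and push the tab.

```bash
python3 -m crank '0 0 0.76 0 0 0;0 0 0.76 0 0 0;0 0 0.76 0 0 0;0 0 0.76 0 0 0;0 0 0.76 0 0 0;0 0 0 0 0 0' ; python3 -m crank '-0.3 0 0 0 0 0;-0.3 0 0 0 0 0;-0.3 0 0 0 0 0;-0.3 0 0 0 0 0;-0.2 0 0 0 0 0;-0.2 0 0 0 0 0;-0.1 0 0 0 0 0;0 0 0 0 0 0'
```

```text
t: 2.32
ee_pos: [0.4083, 0.0139, 0.0473]
orientation: [[-0.988, 0.155, -0.007], [0.155, 0.988, -0.002], [0.007, -0.003, -1.0]]
force: [-0.7, -0.1, -0.1]
width: 0.005
finger_force: 0.0
t: 2.98
ee_pos: [0.4627, 0.0061, 0.0506]
orientation: [[-0.988, 0.155, 0.001], [0.155, 0.988, -0.0], [-0.001, 0.0, -1.0]]
force: [0.3, 0.5, -0.0]
width: 0.005
finger_force: 0.0
```

```bash
python3 -m crank '-0.15 0 0 0 0 0;-0.15 0 0 0 0 0;-0.15 0 0 0 0 0;-0.15 0 0 0 0 0;-0.05 0 0 0 0 0;0 0 0 0 0 0'; python3 -m crank '-0.1 0 0 0 0 0;-0.1 0 0 0 0 0;0 0 0 0 0 0'
```

```text
t: 3.48
ee_pos: [0.4816, 0.0032, 0.0504]
orientation: [[-0.988, 0.155, 0.0], [0.155, 0.988, -0.0], [-0.0, -0.0, -1.0]]
force: [-0.2, 0.2, -0.6]
width: 0.008
finger_force: 0.0
t: 3.73
ee_pos: [0.4878, 0.0023, 0.0505]
orientation: [[-0.988, 0.155, 0.001], [0.155, 0.988, -0.0], [-0.001, 0.0, -1.0]]
force: [0.1, 0.4, 0.5]
width: 0.005
finger_force: 0.0
```

```bash
python3 - <<'E'
from h import *
p,d=r.capture('side');cv2.imwrite('pics/s1.png',cv2.resize(p[150:270,180:340,::-1],(800,600),interpolation=cv2.INTER_CUBIC))
E
```

```text
(no output)
```

View pics/s1.png

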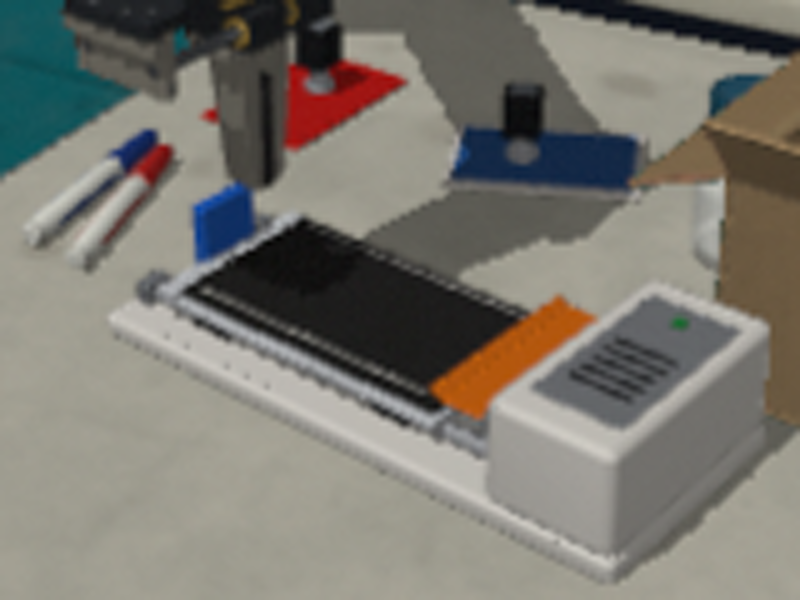

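```bash
python3 - <<'E'
from h import *
s=r.read_state();print(s['t'],s['ee_pos'])
for n in('side','top'):
    i=r.camera_info(n);f=192/np.tan(np.radians(i['fov_y'])/2)
    def proj(P):
        c=(np.array(P)-i['position'])@i['orientation'];return (c[:2]/c[2]*f+[i['cx'],i['cy']]).round(1)
    print(n,'tcp',proj(s['ee_pos']),'tip crop',(proj(s['ee_pos'])-[180,150])*5)
    p,d=r.capture(n);np.savez('/tmp/%s1'%n,p=p,d=d)
    for k in blobs(mask(p,*BLUE),15)[:6]:print(cv2.boundingRect(k),rect(k,i,.066,n))
    if n=='side':
        m=mask(p,*BLUE)[185:205,215:235]
        ys,xs=np.nonzero(m);ys+=185;xs+=215
        z=d[ys,xs];ok=z>0
        P=ray(i,np.c_[xs,ys],n)[ok]*z[ok,None]+i['position']
        O=np.array([.604,-.0167]);a=np.radians(-9);ex=np.array([np.cos(a),np.sin(a)])
        print('tab pts reader x',np.percentile((P[:,:2]-O)@ex,[5,50,95]),'y',np.percentile((P[:,:2]-O)@[-ex[1],ex[0]],[5,95]),'z',np.percentile(P[:,2],[5,95]))
E
```

```text
3.7833 [0.4873702  0.00229121 0.0504226 ]
side tcp [230.9 196.5] tip crop [254.5 232.5]
(271, 176, 36, 11) (array([0.5936, 0.1293]), array([95.3, 55.3]), np.float32(24.6))
(219, 186, 12, 16) (array([ 0.479 , -0.0138]), array([28.7, 76.9]), np.float32(-54.0))
(203, 176, 8, 8) (array([0.3892, 0.0247]), array([13.3, 42.1]), np.float32(-79.0))
tab pts reader x [-0.14404769 -0.13820395 -0.13621175] y [-0.01908105  0.01463648] z [0.03776956 0.06628278]
top tcp [265.4 209.9] tip crop [427.  299.5]
(174, 173, 32, 40) (array([0.5351, 0.2173]), array([100.3,  62.2]), np.float32(21.9))
(96, 117, 19, 16) (array([0.7342, 0.4723]), array([45.6, 54.2]), np.float32(-90.0))
(118, 61, 16, 14) (array([0.911 , 0.4224]), array([42.2, 45.1]), np.float32(-86.5))
(192, 137, 15, 9) (array([0.6838, 0.1953]), array([41.9, 22.6]), np.float32(84.7))
(267, 38, 10, 9) (array([ 0.9905, -0.014 ]), array([27. , 25.7]), np.float32(89.7))
```

```bash
python3 - <<'E'
from h import *
i=r.camera_info('side');d=np.load('/tmp/side1.npz')['d']
for (u,v) in((229,180),(232,182),(230,175),(232,186),(225,192),(222,195)):
    z=d[v,u];print((u,v),z,(ray(i,[[u,v]],'side')[0]*z+i['position']).round(4))
print(d[176:204:2,226:242:2].round(3))
s=r.read_state();print(s['joint_positions'],s['ee_pos'],s['force'])
E
```

```text
(229, 180) 0.9776126 [ 0.4949 -0.0124  0.1089]
(232, 182) 0.9877564 [ 0.4975 -0.0033  0.0995]
(230, 175) 0.97060025 [ 0.4976 -0.0106  0.1231]
(232, 186) 0.99264085 [ 0.4975 -0.0043  0.0882]
(225, 192) 1.0279747 [0.4675 0.004  0.0575]
(222, 195) 1.019227 [ 0.4673 -0.0098  0.0552]
[[0.98  0.972 0.972 0.98  0.987 0.993 1.228 1.22 ]
 [0.982 0.977 0.978 0.983 0.985 0.997 1.214 1.204]
 [0.987 0.978 0.98  0.988 0.991 0.997 1.207 1.21 ]
 [0.992 0.984 0.979 0.988 0.996 1.001 1.197 1.2  ]
 [0.995 0.99  0.983 0.99  0.994 1.006 1.187 1.186]
 [1.176 0.995 0.989 0.993 0.998 1.182 1.171 1.173]
 [1.029 1.034 1.041 1.164 1.165 1.163 1.163 1.165]
 [1.029 1.033 1.042 1.154 1.155 1.153 1.152 1.158]
 [1.033 1.039 1.044 1.144 1.144 1.143 1.077 1.143]
 [1.033 1.038 1.045 1.076 1.09  1.064 1.067 1.061]
 [1.037 1.041 1.049 1.055 1.053 1.054 1.049 1.055]
 [1.037 1.044 1.045 1.047 1.042 1.044 1.044 1.039]
 [1.037 1.036 1.037 1.034 1.036 1.035 1.038 1.033]
 [1.026 1.026 1.025 1.024 1.026 1.021 1.023 1.023]]
[-0.3784338   0.40244562  0.36619189  2.11599849 -0.23070213  0.66041704
  1.55933954] [0.48696694 0.00234449 0.05035174] [-0.61002982 -0.25090489 -0.65834043]
```

```bash
python3 - <<'E'
from h import *
i=r.camera_info('side');d=np.load('/tmp/side.npz')['d'];p=np.load('/tmp/side.npz')['p']
def lowest(d,box):
    x0,y0,x1,y1=box;uu,vv=np.meshgrid(np.arange(x0,x1),np.arange(y0,y1));z=d[y0:y1,x0:x1].ravel()
    P=ray(i,np.c_[uu.ravel(),vv.ravel()],'side')*z[:,None]+i['position'];return P
P=lowest(d,(235,40,280,80));k=(np.linalg.norm(P[:,:2]-[.188,.62],axis=1)<.12)&(P[:,2]>.05)
q=P[k];print(len(q),np.sort(q[:,2])[:12].round(3),q[q[:,2].argsort()[:6]].round(3))
for box in((235,40,256,80),(256,40,280,80)):
    P=lowest(d,box);q=P[(np.linalg.norm(P[:,:2]-[.188,.62],axis=1)<.12)];print(q[q[:,2].argsort()[:3]].round(3))
E
```

```text
748 [0.214 0.214 0.214 0.214 0.215 0.215 0.216 0.216 0.217 0.218 0.218 0.218] [[0.209 0.665 0.214]
 [0.184 0.575 0.214]
 [0.178 0.57  0.214]
 [0.214 0.663 0.214]
 [0.183 0.568 0.215]
 [0.199 0.672 0.215]]
[[0.184 0.575 0.214]
 [0.178 0.57  0.214]
 [0.183 0.568 0.215]]
[[0.209 0.665 0.214]
 [0.214 0.663 0.214]
 [0.199 0.672 0.215]]
```

The fingertips are really about 33 mm higher than the reported TCP. The depth picture shows this both at the start and now, so the fingers passed over the tab and it has not moved. I'll back off, go lower and push again.

```bash
python3 -m crank '0.7 0 0 0 0 0;0.7 0 0 0 0 0;0.7 0 0 0 0 0;0 0 0.6 0 0 0;0 0 0.55 0 0 0;0 0 0 0 0 0'; python3 -m crank '-0.3 0 0 0 0 0;-0.3 0 0 0 0 0;-0.3 0 0 0 0 0;-0.2 0 0 0 0 0;-0.2 0 0 0 0 0;-0.2 0 0 0 0 0;-0.1 0 0 0 0 0;0 0 0 0 0 0';python3 - <<'E'
from h import *
p,d=r.capture('side');cv2.imwrite('pics/s2.png',cv2.resize(p[150:270,180:340,::-1],(800,600),interpolation=cv2.INTER_CUBIC))
E
```

```text
t: 4.38
ee_pos: [0.4228, 0.0122, 0.0143]
orientation: [[-0.988, 0.155, -0.004], [0.155, 0.988, -0.0], [0.004, -0.001, -1.0]]
force: [-1.2, -0.4, -0.0]
width: 0.003
finger_force: 0.0
t: 5.05
ee_pos: [0.4735, 0.0045, 0.016]
orientation: [[-0.988, 0.155, 0.001], [0.155, 0.988, -0.0], [-0.001, -0.0, -1.0]]
force: [-0.1, 0.9, 1.0]
width: 0.004
finger_force: 0.0
```

View pics/s2.png

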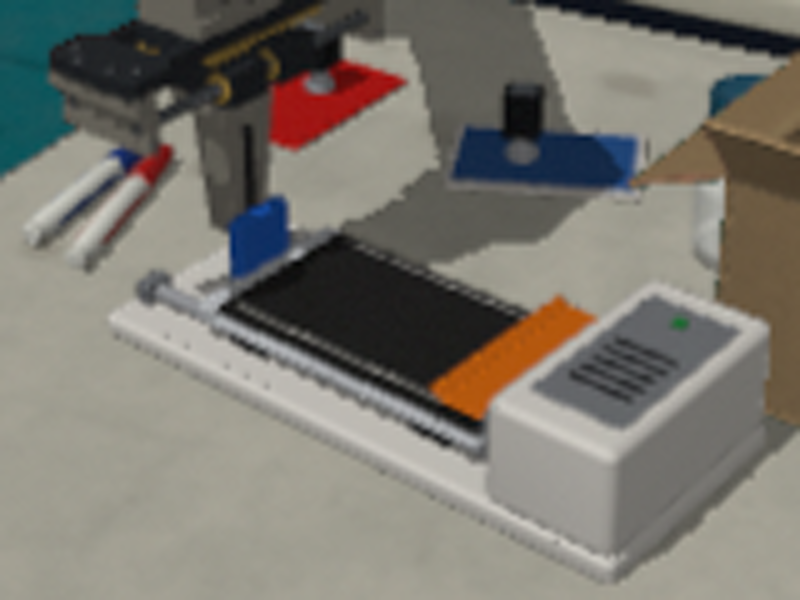

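The fingers are now on the tab at (258,235) in the crop and the carriage is moving in. I'll keep pushing.

```bash
for k in 1; do python3 -m crank '-0.1 0 0 0 0 0;-0.1 0 0 0 0 0;0 0 0 0 0 0'|egrep 'ee_pos|force:'; done; python3 -m crank '-0.1 0 0 0 0 0;-0.1 0 0 0 0 0;0 0 0 0 0 0'|egrep 'ee_pos|force:';python3 -m crank '-0.1 0 0 0 0 0;0 0 0 0 0 0'|egrep 'ee_pos|force:';python3 -m crank '-0.1 0 0 0 0 0;0 0 0 0 0 0'|egrep 'ee_pos|force:'
```

```text
ee_pos: [0.4771, 0.0038, 0.0157]
force: [-4.0, 0.3, 2.6]
finger_force: 2.0
ee_pos: [0.4858, 0.0026, 0.0161]
force: [-0.6, 0.9, -0.6]
finger_force: 0.0
ee_pos: [0.4866, 0.0025, 0.0158]
force: [-2.6, 0.9, 2.5]
finger_force: 1.6
ee_pos: [0.4865, 0.0025, 0.0154]
force: [-10.3, 2.0, 8.2]
finger_force: 4.9
```

The carriage snapped forward and now sits on its end stop, so it is home. Next I'll back off, rise and move over the plate.

```bash
python3 -m crank '0.4 0 0 0 0 0;0.4 0 0 0 0 0;0 0 -1 0 0 0;0 0 -1 0 0 0;0 0 -1 0 0 0;0 0 -0.6 0 0 0' -1 20 >/dev/null; python3 -m crank '-0.12 0.94 0 0 0 0;-0.12 0.94 0 0 0 0;-0.12 0.94 0 0 0 0;-0.12 0.94 0 0 0 0;-0.12 0.94 0 0 0 0;-0.12 0.94 0 0 0 0;-0.12 0.94 0 0 0 0;-0.12 0.94 0 0 0 0' >/dev/null;  python3 -m crank '0 0 0 0 0 -0.97;0 0 0 0 0 -0.97;0 0 0 0 0 -0.97;0 0 0 0 0 -0.97;0 0 0 0 0 -0.97;0 0 0 0 0 -0.97;0 0 0 0 0 -0.97;0 0 0 0 0 -0.97' >/dev/null; python3 -m crank '0 0 0 0 0 0' >/dev/null; python3 plan.py .529 .225 .12 22.2; python3 - <<'E'
from h import *
i=r.camera_info('wrist');p,d=r.capture('wrist');np.savez('/tmp/w2',p=p,d=d,**i)
q=p.copy()
for k in blobs(mask(p,*BLUE),150):
    print(cv2.boundingRect(k),rect(k,i,.004,'wrist'))
cv2.imwrite('pics/w2.png',cv2.resize(p[:,:,::-1],(800,600)))
i=r.camera_info('top');p,d=r.capture('top');np.savez('/tmp/top2',p=p,d=d)
for k in blobs(mask(p,*BLUE),15)[:8]:print('top',cv2.boundingRect(k),rect(k,i,.066,'top'))
E
```

```text
t 7.85 pos [0.5307 0.2242 0.1241] yaw 22.21 zt [ 1.8e-03  8.0e-04 -1.0e+00] F [ 0.1  1.  -0.2]
units [0.04 0.04 0.14] wz 0.0
(230, 142, 63, 92) (array([0.5423, 0.2302]), array([108.6,  68.9]), np.float32(22.1))
(51, 77, 45, 22) (array([ 0.5088, -0.0329]), array([73. , 22.5]), np.float32(83.5))
top (178, 186, 28, 27) (array([0.5186, 0.2104]), array([65. , 62.1]), np.float32(21.5))
top (96, 117, 19, 16) (array([0.7346, 0.4725]), array([46.4, 53.1]), np.float32(-86.4))
top (118, 61, 16, 14) (array([0.9078, 0.4241]), array([48.9, 38.8]), np.float32(34.5))
top (192, 137, 15, 9) (array([0.6835, 0.1954]), array([42.1, 22.6]), np.float32(83.5))
top (267, 38, 10, 9) (array([ 0.9905, -0.014 ]), array([27. , 25.7]), np.float32(89.7))
top (223, 266, 15, 5) (array([0.3252, 0.0987]), array([10.8, 38.5]), np.float32(-89.5))
top (260, 203, 14, 5) (array([ 0.5005, -0.0007]), array([37.4, 10.7]), np.float32(80.8))
```

View pics/w2.png

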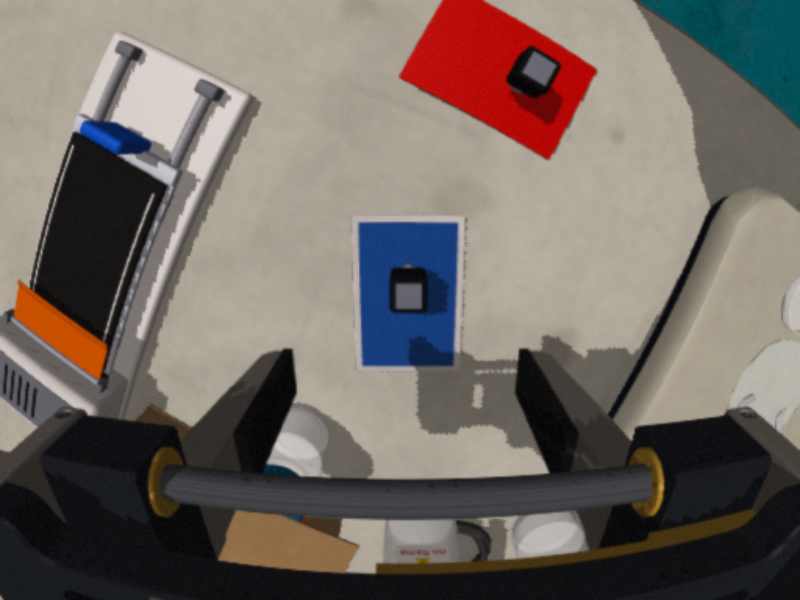

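The knob top is at (408,297), centred between the open fingers, and the plate is aligned with the tool. I'll descend.

```bash
python3 -m crank '0.07 0.02 0.7 0 0 0;0 0 0.7 0 0 0;0 0 0.7 0 0 0;0 0 0.7 0 0 0;0 0 0.7 0 0 0;0 0 0.7 0 0 0;0 0 0 0 0 0'; python3 plan.py .5284 .2245 -.015 22.2; python3 - <<'E'
from h import *
i=r.camera_info('side');p,d=r.capture('side')
uu,vv=np.meshgrid(np.arange(512),np.arange(384));z=d.ravel()
P=ray(i,np.c_[uu.ravel(),vv.ravel()],'side')*z[:,None]+i['position']
a=np.radians(22.2);e=np.array([-np.sin(a),np.cos(a)]);ex=np.array([np.cos(a),np.sin(a)])
q=P[:,:2]-[.5284,.2245];l=q@e;x=q@ex
for sg in(1,-1):
    k=(abs(l*sg-.055)<.014)&(abs(x)<.013)&(P[:,2]>.012)
    print(sg,k.sum(),np.sort(P[k,2])[:8].round(4))
E
```

```text
t: 8.53
ee_pos: [0.5251, 0.2226, -0.0057]
orientation: [[-0.927, -0.375, -0.005], [-0.375, 0.927, -0.003], [0.006, -0.001, -1.0]]
force: [-0.1, 0.1, -0.1]
width: 0.999
finger_force: 0.0
t 8.53 pos [ 0.5251  0.2226 -0.0057] yaw 22.04 zt [-0.0053 -0.0031 -1.    ] F [-0.1  0.1 -0.1]
units [-0.13  0.02  0.31] wz -0.04
1 12 [0.0335 0.0348 0.0354 0.0367 0.0415 0.0415 0.0428 0.044 ]
-1 612 [0.0263 0.0266 0.027  0.0282 0.0303 0.0305 0.0313 0.0316]
```

```bash
python3 -m crank '0 0 0.15 0 0 0;0 0 0.15 0 0 0;0 0 0 0 0 0;0 0 0 0 0 0' ; python3 plan.py .5284 .2245 -.015 22.2;
```

```text
t: 8.92
ee_pos: [0.528, 0.2241, -0.0104]
orientation: [[-0.926, -0.376, 0.001], [-0.376, 0.926, 0.001], [-0.001, 0.0, -1.0]]
force: [-0.2, -0.5, 0.4]
width: 1.002
finger_force: 0.0
t 8.92 pos [ 0.528   0.2241 -0.0104] yaw 22.12 zt [ 1.1e-03  6.0e-04 -1.0e+00] F [-0.2 -0.5  0.4]
units [-0.02  0.01  0.15] wz -0.02
```

```bash
python3 -m crank '0 0 0 0 0 0;0 0 0 0 0 0;0 0 0 0 0 0;0 0 0 0 0 0;0 0 0 0 0 0;0 0 0 0 0 0;0 0 0 0 0 0;0 0 0 0 0 0' 1 25; python3 -m crank '0 0 0 0 0 0;0 0 0 0 0 0;0 0 0 0 0 0;0 0 0 0 0 0;0 0 0 0 0 0;0 0 0 0 0 0'
```

```text
t: 9.58
ee_pos: [0.5276, 0.2238, -0.0111]
orientation: [[-0.926, -0.377, -0.0], [-0.377, 0.926, -0.0], [0.0, 0.0, -1.0]]
force: [0.4, 0.2, 1.0]
width: 0.443
finger_force: 0.0
t: 10.08
ee_pos: [0.5275, 0.2239, -0.0111]
orientation: [[-0.926, -0.377, -0.0], [-0.377, 0.926, 0.0], [0.0, 0.0, -1.0]]
force: [0.0, -0.6, -1.0]
width: 0.256
finger_force: 25.0
```

```bash
python3 -m crank '0 0 -0.3 0 0 0;0 0 -0.6 0 0 0;0 0 -0.6 0 0 0;0 0 -0.6 0 0 0;0 0 -0.6 0 0 0;0 0 -0.6 0 0 0;0 0 -0.3 0 0 0;0 0 0 0 0 0'|egrep 'force|width'; python3 -m crank '0.24 -0.95 0 0 0 0;0.24 -0.95 0 0 0 0;0.24 -0.95 0 0 0 0;0.24 -0.95 0 0 0 0;0.24 -0.95 0 0 0 0;0.24 -0.95 0 0 0 0;0.24 -0.95 0 0 0 0;0.24 -0.95 0 0 0 0' >/dev/null;  python3 -m crank '0 0 0 0 0 0.97;0 0 0 0 0 0.97;0 0 0 0 0 0.97;0 0 0 0 0 0.97;0 0 0 0 0 0.97;0 0 0 0 0 0.97;0 0 0 0 0 0.97;0 0 0 0 0 0.97' >/dev/null; python3 -m crank '0 0 0 0 0 0;0 0 0 0 0 0'; python3 plan.py .5598 -.0101 .05 -9; python3 - <<'E'
from h import *
i=r.camera_info('wrist');p,d=r.capture('wrist');np.savez('/tmp/w3',p=p,d=d,**i)
cv2.imwrite('pics/w3.png',cv2.resize(p[:,:,::-1],(800,600)))
for k in blobs(mask(p,*OR),60):print('or',cv2.boundingRect(k),rect(k,i,.045,'wrist'))
for k in blobs(mask(p,*BLUE),100):print('bl',cv2.boundingRect(k),rect(k,i,.10,'wrist'),rect(k,i,.066,'wrist'))
E
```

```text
force: [-0.1, -0.5, -2.0]
width: 0.26
finger_force: 25.0
t: 12.25
ee_pos: [0.5594, -0.0091, 0.096]
orientation: [[-0.988, 0.153, -0.002], [0.153, 0.988, -0.0], [0.001, -0.001, -1.0]]
force: [-0.4, -0.1, -1.4]
width: 0.26
finger_force: 25.0
t 12.25 pos [ 0.5594 -0.0091  0.096 ] yaw -8.8 zt [-1.6e-03 -4.0e-04 -1.0e+00] F [-0.4 -0.1 -1.4]
units [-0.02 -0.03  1.53] wz 0.05
or (308, 295, 10, 47) (array([0.7111, 0.0282]), array([72.8,  8.6]), np.float32(0.7))
or (202, 300, 6, 42) (array([ 0.696 , -0.0945]), array([ 5.4, 65.1]), np.float32(-13.3))
bl (207, 175, 106, 69) (array([ 0.5505, -0.0086]), array([73.6, 52.6]), np.float32(81.3)) (array([ 0.5632, -0.0106]), array([86.2, 61.6]), np.float32(81.3))
bl (235, 277, 50, 30) (array([ 0.6213, -0.0195]), array([41.3, 30.1]), np.float32(81.2)) (array([ 0.6462, -0.0234]), array([48.3, 35.2]), np.float32(81.2))
bl (234, 125, 50, 15) (array([ 0.4954, -0.0007]), array([32.8,  9.4]), np.float32(81.2)) (array([ 0.4987, -0.0013]), array([38.4, 11.1]), np.float32(81.2))
```

View pics/w3.png

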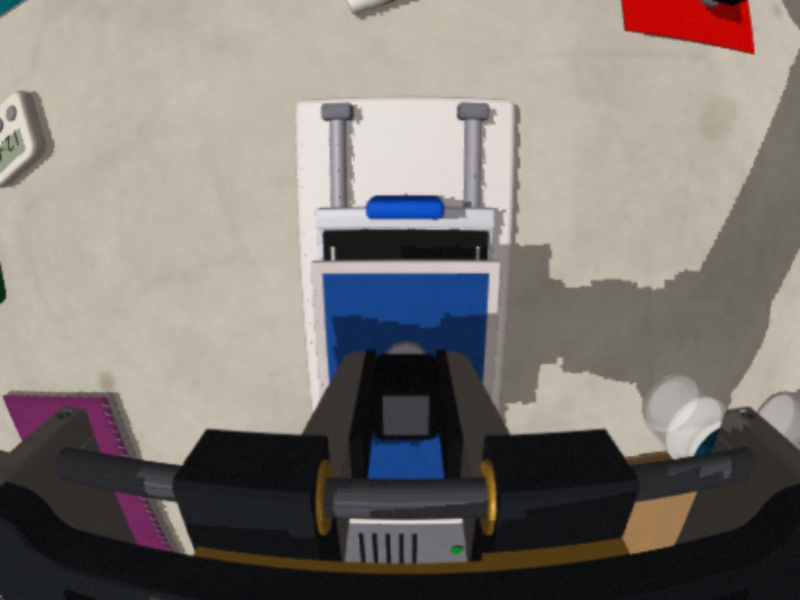

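The plate is held square over the bed. The tab is at (405,207), and the near edge of the plate lies just ahead of it. I'll lower it in front of the flap.

```bash
python3 -m crank '0 0 0.4 0 0 0;0 0 0.4 0 0 0;0 0 0.4 0 0 0;0 0 0.4 0 0 0;0 0 0.3 0 0 0;0 0 0.2 0 0 0.04;0 0 0 0 0 0;0 0 0 0 0 0'; python3 -m crank '0 0 0.1 0 0 0;0 0 0 0 0 0;0 0 0 0 0 0'|egrep 'ee_pos|force:'; python3 plan.py .5598 -.0101 .026 -9; python3 - <<'E'
from h import *
p,d=r.capture('side');cv2.imwrite('pics/s3.png',cv2.resize(p[150:270,180:340,::-1],(800,600),interpolation=cv2.INTER_CUBIC))
E
```

```text
t: 12.97
ee_pos: [0.5599, -0.0093, 0.0335]
orientation: [[-0.987, 0.158, -0.001], [0.158, 0.987, -0.0], [0.001, -0.0, -1.0]]
force: [-1.0, -0.7, -1.3]
width: 0.258
finger_force: 25.0
ee_pos: [0.5604, -0.0091, 0.0312]
force: [0.5, -0.2, -1.5]
finger_force: 25.0
t 13.22 pos [ 0.5604 -0.0091  0.0312] yaw -9.08 zt [ 7.e-04  1.e-04 -1.e+00] F [ 0.5 -0.2 -1.5]
units [ 0.01 -0.04  0.17] wz -0.02
```

View pics/s3.png

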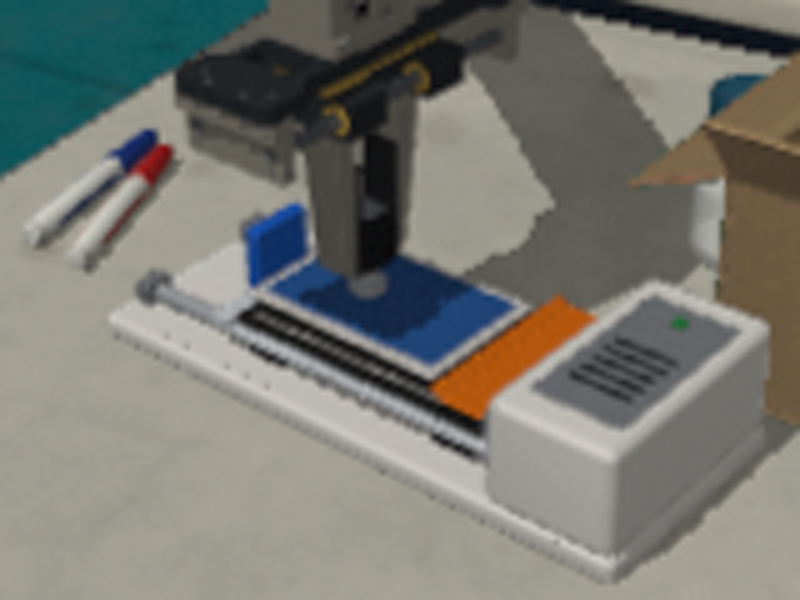

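The plate hovers just above the bed and its far edge is short of the flap, at about (480,340). I'll set it down with a light press.

```bash
python3 -m crank '0 -0.03 0.1 0 0 0;0 0 0.1 0 0 0;0 0 0 0 0 0;0 0 0 0 0 0'|egrep 'ee_pos|force:'; python3 -m crank '0 0 0.1 0 0 0;0 0 0 0 0 0;0 0 0 0 0 0'|egrep 'ee_pos|force:'
```

```text
ee_pos: [0.56, -0.0101, 0.0249]
force: [-0.5, 0.6, -1.2]
finger_force: 25.0
ee_pos: [0.5601, -0.0101, 0.0221]
force: [-0.9, -0.1, 4.2]
finger_force: 25.0
```

```bash
python3 -m crank '-0.1 0 -0.03 0 0 0;-0.13 0 0 0 0 0;-0.13 0 0 0 0 0;-0.13 0 0 0 0 0;-0.13 0 0 0 0 0;-0.13 0 0 0 0 0;-0.13 0 0 0 0 0;-0.13 0 0 0 0 0'|egrep 'ee_pos|force:'; python3 -m crank '0 0 0 0 0 0;0 0 0 0 0 0;0 0 0 0 0 0'; python3 - <<'E'
from h import *
p,d=r.capture('side');i=r.camera_info('side');np.savez('/tmp/s4',p=p,d=d)
for k in blobs(mask(p,*BLUE),60):print(cv2.boundingRect(k))
for k in blobs(mask(p,*OR),60):print(cv2.boundingRect(k),rect(k,i,.044,'side'))
cv2.imwrite('pics/s4.png',cv2.resize(p[150:270,180:340,::-1],(800,600),interpolation=cv2.INTER_CUBIC))
E
```

```text
ee_pos: [0.5902, -0.0149, 0.0227]
force: [-4.1, 0.9, 2.7]
finger_force: 25.0
t: 14.77
ee_pos: [0.5911, -0.015, 0.0232]
orientation: [[-0.987, 0.158, 0.003], [0.158, 0.987, -0.0], [-0.003, 0.0, -1.0]]
force: [0.8, 0.2, 2.7]
width: 0.263
finger_force: 25.0
(243, 208, 40, 17)
(229, 191, 12, 16)
(267, 209, 32, 25) (array([ 0.653 , -0.0191]), array([111.8,  31.1]), np.float32(84.9))
(409, 244, 19, 15) (array([0.9587, 0.0223]), array([35.3, 50.3]), np.float32(-89.5))
```

View pics/s4.png

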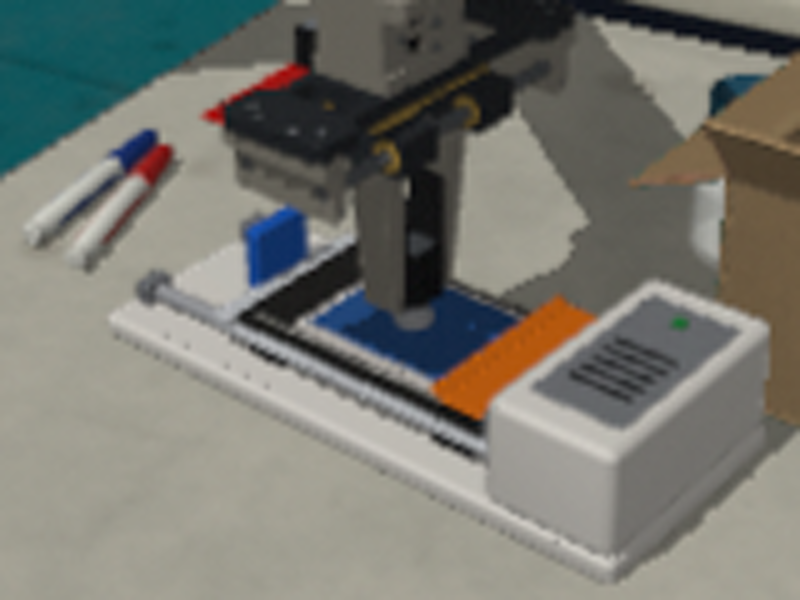

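The far edge is about 2 cm under the flap. The flap at (515,360) has not moved and the carriage is still home. I'll press part way down the spring.

```bash
python3 -m crank '0 0 0.06 0 0 0;0 0 0.06 0 0 0;0 0 0 0 0 0;0 0 0 0 0 0;0 0 0 0 0 0;0 0 0 0 0 0;0 0 0 0 0 0'; python3 - <<'E'
from h import *
i=r.camera_info('side');p,d=r.capture('side')
O=np.array([.6042,-.0171]);a=np.radians(-9);ex=np.array([np.cos(a),np.sin(a)]);ey=np.array([-ex[1],ex[0]])
def pts(m):
    ys,xs=np.nonzero(m&((d>0)*255).astype(np.uint8));P=ray(i,np.c_[xs,ys],'side')*d[ys,xs,None]+i['position']
    return np.c_[(P[:,:2]-O)@ex,(P[:,:2]-O)@ey,P[:,2]]
m=mask(p,*BLUE);q=pts(m);b=q[(abs(q[:,2]-.04)<.008)&(q[:,0]>-.09)&(q[:,0]<.05)&(abs(q[:,1])<.05)]
print('plate blue',b.min(0).round(4),b.max(0).round(4),'medz',np.median(b[:,2]))
t=q[(q[:,0]<-.09)&(q[:,0]>-.16)&(abs(q[:,1])<.03)];print('tab x',np.median(t[:,0]))
o=pts(mask(p,*OR));o=o[(o[:,0]<.1)&(o[:,0]>0)];print('flap z',np.percentile(o[:,2],[5,50,95]).round(4),'x',o[:,0].min())
E
```

```text
t: 15.4
ee_pos: [0.5911, -0.015, 0.0198]
orientation: [[-0.987, 0.158, 0.002], [0.158, 0.987, -0.0], [-0.002, 0.0, -1.0]]
force: [0.6, -0.5, 5.0]
width: 0.259
finger_force: 25.0
plate blue [-0.0505 -0.0313  0.0369] [0.0299 0.0354 0.0421] medz 0.039879223927002494
tab x -0.09927942772865134
flap z [0.0443 0.0464 0.0497] x 0.0020698754181725613
```

```bash
python3 -c "
from workcell import r
print(r.job_done())"
```

```text
the job is handed in; nothing more can be done
None
```

I handed the job in at about 15 s; no verdict came back. By my measurements the carriage is home and the plate is square and flat on the bed, about 2 cm under the undisturbed flap, with the fingers still gripping the knob and pressing at about 5 N.

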